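# Clamp a membrane filter holder in the sealing press

## Robot

A 7-joint arm with a two-finger parallel gripper is mounted at the origin on a cart in front of the work surface, level with it; the furniture and walls round the work are solid. World frame = base frame: x ahead of the robot, y to its left, z up, the work surface at z = 0. Lengths are in m, angles in rad, forces in N, time in s.
With the tool pointing down it reaches from about 0.425 to 1.025 m from the base axis. Payload 9.4 kg.
Tool frame: the origin (TCP) lies between the finger pads; the fingertips stand 8 mm ahead of it and the grasp point (between the pads) lies 11 mm behind it; z points along the fingers, y is the direction in which the jaws open and shut (so a half turn about z gives the same grasp; the last joint's range is limited). The gripper opens to 85 mm and grips with 20 to 120 N. Pads are 22 mm wide; open, the fingers measure 114 mm over their backs; the gripper's body (76 mm by 85 mm) begins 54 mm behind the grasp point. The pads swing forward as they close: fully open they stand 13 mm farther back than shut.
Start: joints at [1.147, 0.599, -0.003, 1.599, 0.002, 0.943, -0.08], TCP at [0.246, -0.682, 0.239] pointing down, gripper open.
Joint ranges: [-2.57, 2.57], [-0.35, 1.97], [-1.29, 1.29], [0.11, 2.56], [-1.05, 4.19], [0.11, 1.86], [-2.63, 2.63]. Speed limits (rad/s): [2.22, 2.22, 3.01, 3.01, 3.14, 3.14, 3.14].

## Interface

Orientations are given as a rotation vector (axis times angle).
In Python, from workcell import r gives the robot as it stands.
- The arm moves only by the tool arm_command, never from a script. Its argument "rows" is a list of rows, each an object with "travel": the shift along the tool's x, y, z in m, a list of three; "turn": the turn, a rotation vector about the tool's x, y, z in degrees, a list of three; "hand": the opening, from -1 (shut) to 1 (fully open), so that 0 is half open. A call has 1 to 8 rows; each row shifts and turns the commanded pose from where the row before left it, along the tool's axes as they then stand; what a row does not reach is not made up. A row lasts 1/12 s, in which the tool goes at most 41.7 mm and 7.16 degrees, less where a joint would pass 70% of its speed; a pose out of reach is approached as far as the arm can. A call is refused whole if a number of a shift passes 0.0417 or a number of a turn 7.16, either way. A call with a gripper value outside its range is refused whole. The fingers move at their own pace and stop on an object; "newtons" is the grip in N (left out, the last holds). Time passes only in rows, so rows that do not move let the fingers close. It gives the time, the measured TCP pose, the force and the opening at its end, in the units of the state.
- r.get_obs(): the state, without advancing time (a new reading comes with each control period).
- r.get_image(name): name is "side" or "top"; returns the picture (420x560x3 uint8, red, green, blue); there is no depth.
- r.camera_model(name): a dict with "fx", "fy", "cx", "cy" (pixels), "k1" (the pictures are not rectified: a ray, as slopes to the right and down, at radius r is drawn at 1 + k1 r^2 times it, then the intrinsics apply), "rvec" (rotation vector, rad) and "tvec" (3), from world to camera coordinates, as OpenCV has them. Camera axes: x right, y down, z forward; pixel columns grow to the right and rows downward; lengths in m; the calibration is good to about 2 mm. A picture is of the moment at which its call begins. camera_model takes no time and is no camera call.
- r.job_done(): hands the job in, once; it reports no verdict.
The state is a dict: "time": time; "qpos": joint angles; "qd": joint speeds; "effort": joint torques, N m; "tool_pos": TCP position; "tcp_rot": TCP orientation; "force": force on the tool from outside, world axes, zero at the start; "wrist_torque": the same for the moment, N m; "gripper_width": opening from 0.0 (shut) to 1.0 (fully open).
Only numpy, scipy, OpenCV 4.12 (cv2) and the standard library are available. Lean on these libraries where they do the work, as an engineer would, in place of code of your own. Each camera call takes 0.05 s, during which the arm holds its last target.

## Task

Stand the steel filter holder in the round recess of the pulled-out press drawer, and push the drawer in until it stops. Then wind the handwheel clockwise until you feel the sprung pad meet the holder's lid, and give it half a turn more to seal it, no further: too much crushes the membrane support. Let go of everything and leave the small things on the bench alone.

Things in the scene. Friction and masses are not known exactly. Their poses are not given: they have to be found in the camera images.
- filter_holder: round stainless-steel membrane filter holder, 50 mm diameter, 56 mm tall, 0.4 kg, loose, upright on the bench; knurled round its upper half, flat raised lid face 38 mm across. Origin: centre of its underside, z up. A thin outlet spigot (7 mm across, ending 37 mm from the axis, 38 mm up) sticks out to its own -x, so grip it across its own y.
- press: grey cast C-frame screw press, fixed. Origin on the bench under the screw axis; front (drawer side) to -x, column to +x. The head overhangs the axis 157 to 192 mm up. Below it a steel pad, 36 mm across, on preloaded springs: gives only above 60 N, then 8 N per mm. The gap from pad to a loaded holder's lid differs each time (6 to 18 mm) and must be felt.
- bed: dark slide bed under the press pad that carries the drawer, fixed; origin and axes as the press, its height differs by up to 6 mm
- tray (a joint): travel of the drawer (m): 0 = pulled right out to the front, grows as it is pushed along the press's +x; 0.115 = home at its stop with the recess under the screw. Stiff to move (about 3 N) and stays where left.
- nest (a point): centre of the floor of the round recess in the aluminium drawer; recess 53 mm across, 8 mm deep, with a bevelled edge, in a block 76 mm square whose top is 8 mm above this point; moves with the drawer
- tray_handle (a point): centre of the top edge of the drawer's upright pull, a plate 12 mm thick (along the press's x), 50 mm wide, standing 36 mm above the drawer's tongue; 105 mm in front of the recess centre, 36 mm above the recess floor; moves with the drawer
- handwheel (a joint): angle of the handwheel (rad), grows clockwise seen from above, which winds the screw, wheel and knob down 12 mm a turn. Friction (0.26 N m, about 6 N at the knob) holds it where it is left. At the knob the resistance steps up by about 2.7 N when the pad meets the lid and by 1.1 N more over each further quarter turn.
- wheel_axis (a point): point on the vertical axis of the screw, 240 mm above the bench; fixed
- crank_grip (a point): on the axis of the upright black crank knob, 21 mm diameter, at the height to grip it (17 mm below its top, 33 mm above the wheel's face), 42 mm from the screw axis; moves with the wheel, starts at differing angles. The knob spins freely on its own pin, so lead it round in a circle without turning the hand.
- beaker: empty 100 ml glass beaker, 54 mm across, 68 mm tall; bystander
- petri: closed petri dish, 57 mm across, 14 mm tall; bystander
- tweezers: steel forceps lying flat, 128 mm long; bystander
Mind the look-alikes: they are no part of the job. What is shaped like the filter_holder but purple is not meant.

How it is judged:
By the outcome, as a careful person would: the job done as asked, in the order asked, and still so for the second after the job is handed in, with the robot touching nothing.
It also fails if it takes over 72 s, if anything falls off the work surface, if the arm or the gripper's body presses on something with over 40 N, if the wrist force passes 120 N, or if a joint passes its speed limit or range.

## Working session

There is one attempt and no reset: what is moved stays moved. The work goes in short steps, Python scripts to look and compute and a tool call to move; the robot and the scene stay as the last step left them, time stands still between calls to the robot, and variables do not carry over. Pictures are saved under pics/ and viewed, and the job is handed in when it is done.

Besides the shell and the picture viewer there is one more tool, called after "Call:" as a command line: name --argument value ..., lists and objects as JSON in quotes. arm_command: Moves the arm, as the interface text tells. Its arguments: {"type":"object","properties":{"rows":{"type":"array"},"newtons":{"type":"number"}},"required":["rows"]}

```bash
ls; mkdir -p pics; python3 - <<'E'
from workcell import r
import cv2
o=r.get_obs()
print({k:(v if not hasattr(v,'round') else v) for k,v in o.items()})
for n in ("side","top"):
    im=r.get_image(n); cv2.imwrite(f"pics/{n}0.png",im[:,:,::-1]); print(n,r.camera_model(n))
E
```

```text
pics
{'time': 0.0, 'qpos': array([ 1.14727768,  0.60011404, -0.00253251,  1.6001633 ,  0.00181098,
        0.94292598, -0.07981919]), 'qd': array([-0.00076709,  0.00119804, -0.00049124, -0.00032203,  0.0001865 ,
       -0.00151157,  0.00126054]), 'effort': array([-2.70307974e-04, -7.76447868e+01,  1.56469066e+00, -2.58008838e+01,
        1.23036848e-02,  9.01778141e-03, -4.06407196e-06]), 'tool_pos': array([ 0.24624217, -0.68138462,  0.2384132 ]), 'tcp_rot': array([-3.09294026e+00, -5.41845151e-01,  6.83891655e-04]), 'force': array([ 0.61453358, -0.14934879, -0.1267748 ]), 'wrist_torque': array([ 0.01254847,  0.04584988, -0.00828981]), 'gripper_width': 0.9996643158335662}
side {'fx': 412.14865528891346, 'fy': 412.14865528891346, 'cx': 274.4433853845967, 'cy': 202.2681005858303, 'k1': 0.028007639845207707, 'rvec': array([-0.03351422,  2.87979872, -1.23366022]), 'tvec': array([0.57345278, 0.30229064, 0.9296104 ])}
top {'fx': 398.0524286731, 'fy': 398.0524286731, 'cx': 277.82922371260645, 'cy': 209.65407728206986, 'k1': -0.037437594586422575, 'rvec': array([ 2.11919955, -2.09916973,  0.16837837]), 'tvec': array([-0.23395058,  0.6216372 ,  0.97069167])}
```

View pics/side0.png

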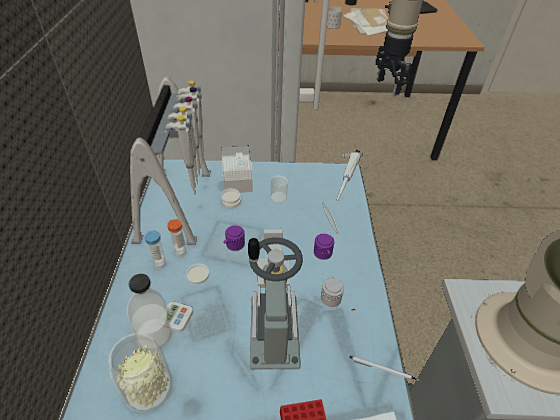

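View pics/top0.png

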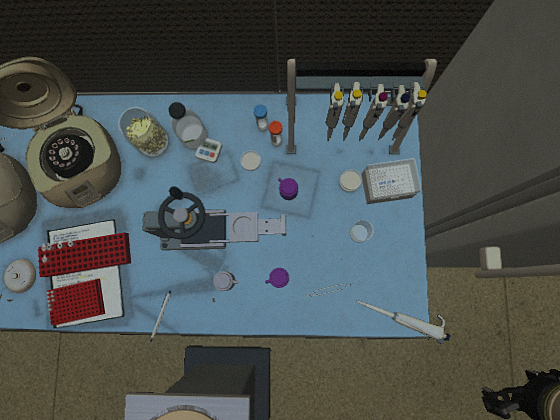

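Candidates for the holder in the top view are the steel-grey one at (224,282), a purple one at (288,188) and a purple one at (278,278). The description picks the steel one. I'll check it in close crops.

```bash
cat > h.py <<'E'
import numpy as np, cv2
from workcell import r
CM={n:r.camera_model(n) for n in("side","top")}
def ray(n,u,v):
    c=CM[n]; x=(u-c["cx"])/c["fx"]; y=(v-c["cy"])/c["fy"]
    a,b=x,y
    for _ in range(20):
        s=1+c["k1"]*(a*a+b*b); a,b=x/s,y/s
    R=cv2.Rodrigues(np.array(c["rvec"]))[0]; t=np.array(c["tvec"])
    d=R.T@np.array([a,b,1.]); return -R.T@t, d/np.linalg.norm(d)
def plane(n,u,v,z):
    o,d=ray(n,u,v); return o+d*(z-o[2])/d[2]
def tri(us,vs,ut,vt):
    o1,d1=ray("side",us,vs); o2,d2=ray("top",ut,vt)
    A=np.stack([d1,-d2],1); s=np.linalg.lstsq(A,o2-o1,rcond=None)[0]
    p,q=o1+s[0]*d1,o2+s[1]*d2; return (p+q)/2,np.linalg.norm(p-q)
def proj(n,P):
    c=CM[n]; R=cv2.Rodrigues(np.array(c["rvec"]))[0]; p=R@np.asarray(P,float)+c["tvec"]
    a,b=p[0]/p[2],p[1]/p[2]; s=1+c["k1"]*(a*a+b*b)
    return np.array([c["fx"]*a*s+c["cx"],c["fy"]*b*s+c["cy"]])
def crop(src,dst,x0,y0,x1,y1,k):
    im=cv2.imread(src)[y0:y1,x0:x1]; cv2.imwrite(dst,cv2.resize(im,None,fx=k,fy=k,interpolation=cv2.INTER_CUBIC))
E
python3 - <<'E'
from h import *
crop("pics/top0.png","pics/t_c.png",140,170,300,290,5)
crop("pics/side0.png","pics/s_c.png",220,220,360,325,5)
print(proj("top",[0,0,0]),[proj("top",p).round() for p in ([.6,0,0],[.6,-.3,0])])
for n in CM: print(n, ray(n,280,210)[0])
E
```

```text
[183.57452152 460.10110843] [array([195., 222.]), array([305., 222.])]
side [0.57968698 0.47382723 0.85079609]
top [ 0.43169218 -0.2588802   1.06302912]
```

View pics/t_c.png

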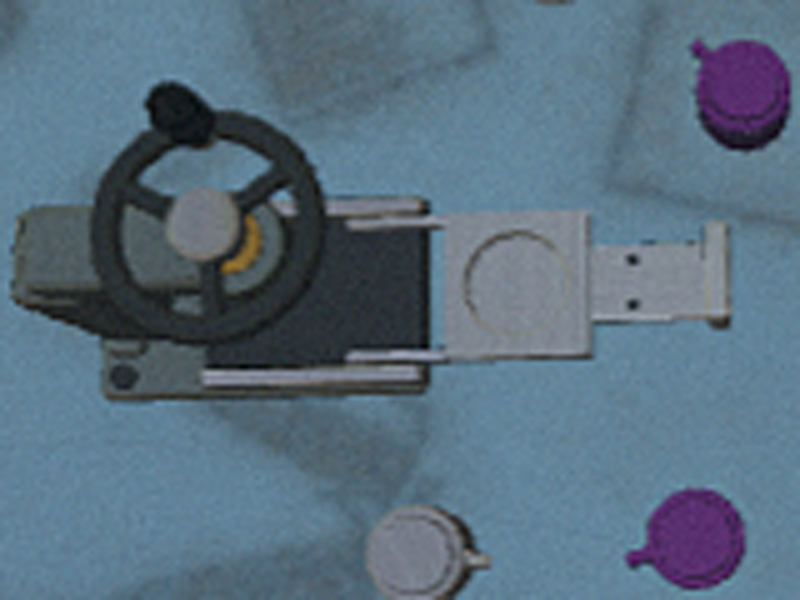

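View pics/s_c.png

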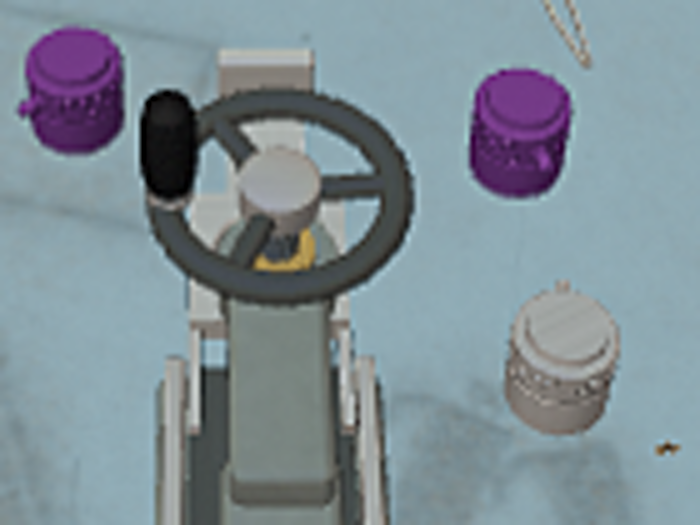

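The steel holder is at top (222,280) and side (333,286), with its spigot toward image right; both look-alikes are purple. Next I measure.

```bash
python3 - <<'E'
from h import *
np.set_printoptions(precision=4,suppress=True)
T=lambda x,y:(140+x/5,170+y/5)
S=lambda x,y:(220+x/5,220+y/5)
print("lid z",tri(*S(570,328),*T(411,550)), plane("top",*T(411,550),.056),plane("side",*S(570,328),.056))
print("spig",tri(*S(563,287),*T(487,562)),plane("top",*T(487,562),.038))
print("hub",tri(*S(281,172),*T(203,220)))
print("knobtop",tri(*S(169,100),*T(163,103)))
print("knobmid ", plane("top",*T(163,103),.29))
for h in (.02,.03,.04,.05):
    print(h,"corners",[plane("top",*T(*p),h)[:2] for p in ((444,212),(590,210),(592,356),(447,357))],"rec",plane("top",*T(518,284),h)[:2],"rim w",np.linalg.norm(plane("top",*T(518,231),h)-plane("top",*T(518,338),h)))
print("handle top corners",tri(*S(221,53),*T(717,222)),tri(*S(313,53),*T(717,325)))
print("handle mid",tri(*S(267,53),*T(717,272)))
E
python3 - <<'E'
import sys; sys.path.insert(0,'.')
from h import *
crop("pics/top0.png","pics/t_k.png",150,170,215,225,10)
crop("pics/side0.png","pics/s_k.png",240,225,310,285,10)
E
```

```text
lid z (array([ 0.4405, -0.0894,  0.0518]), np.float64(0.005830915748261129)) [ 0.4433 -0.0907  0.056 ] [ 0.4383 -0.0859  0.056 ]
spig (array([ 0.4368, -0.1259,  0.033 ]), np.float64(0.0025138579181556006)) [ 0.438  -0.1268  0.038 ]
hub (array([ 0.5764, -0.0265,  0.2375]), np.float64(0.0038083176103412353))
knobtop (array([ 0.6171, -0.0205,  0.2842]), np.float64(0.002146383421871093))
knobmid  [ 0.6168 -0.0224  0.29  ]
0.02 corners [array([ 0.6222, -0.0958]), array([ 0.6239, -0.1741]), array([ 0.5457, -0.1768]), array([ 0.5444, -0.1001])] rec [ 0.5836 -0.1366] rim w 0.057375764702221665
0.03 corners [array([ 0.6204, -0.0973]), array([ 0.622 , -0.1749]), array([ 0.5446, -0.1776]), array([ 0.5433, -0.1016])] rec [ 0.5822 -0.1378] rim w 0.05682567684905668
0.04 corners [array([ 0.6186, -0.0989]), array([ 0.6202, -0.1757]), array([ 0.5435, -0.1784]), array([ 0.5423, -0.1031])] rec [ 0.5807 -0.139 ] rim w 0.056275588995891586
0.05 corners [array([ 0.6167, -0.1005]), array([ 0.6183, -0.1765]), array([ 0.5424, -0.1792]), array([ 0.5412, -0.1047])] rec [ 0.5793 -0.1401] rim w 0.0557255011427266
handle top corners (array([ 0.6071, -0.2424,  0.0676]), np.float64(0.004425238338781042)) (array([ 0.5572, -0.2433,  0.0673]), np.float64(0.0009750639783354782))
handle mid (array([ 0.5825, -0.2428,  0.0676]), np.float64(0.0023493545732282397))
```

View pics/t_k.png

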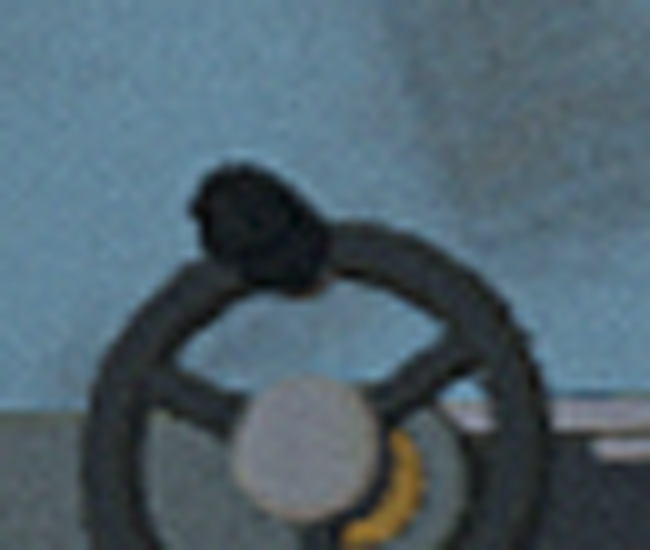

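View pics/s_k.png

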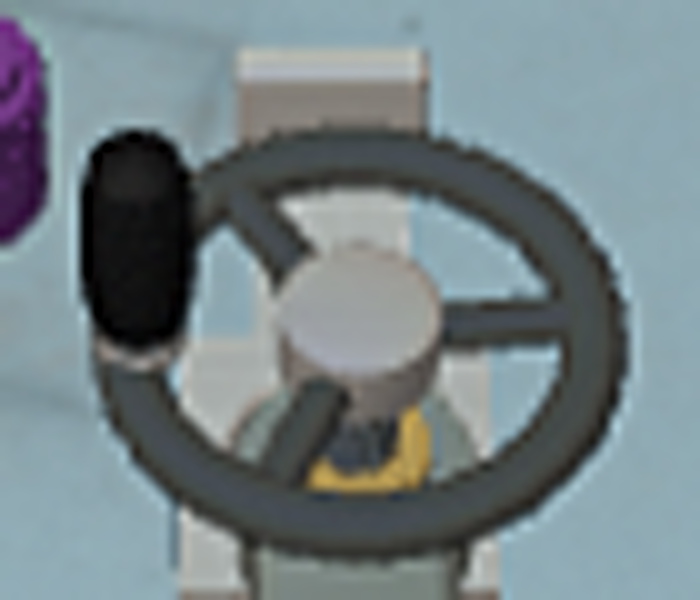

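```bash
python3 - <<'E'
from h import *
a=cv2.imread("pics/top0.png")[262:302,200:245]; b=cv2.imread("pics/side0.png")[270:312,312:352]
a=cv2.resize(a,(400,400),interpolation=cv2.INTER_CUBIC); b=cv2.resize(b,(400,400),interpolation=cv2.INTER_CUBIC)
cv2.imwrite("pics/hold.png",np.hstack([a,b]))
crop("pics/top0.png","pics/t_n.png",222,205,292,250,11)
# masks of non-blue around holder
for n,(x0,y0,x1,y1) in (("top",(200,262,245,302)),("side",(312,270,352,312))):
    im=cv2.imread(f"pics/{n}0.png")[y0:y1,x0:x1].astype(int)
    m=((im[:,:,0]-im[:,:,2])<22).astype(np.uint8)
    k,l,s,c=cv2.connectedComponentsWithStats(m); i=1+np.argmax(s[1:,4]); print(n,s[i]+[x0,y0,0,0,0],c[i]+[x0,y0])
E
```

```text
top [213 271  25  20 336] [224.06845238 280.68452381]
side [321 276  23  32 554] [331.7599278 291.8465704]
```

View pics/hold.png

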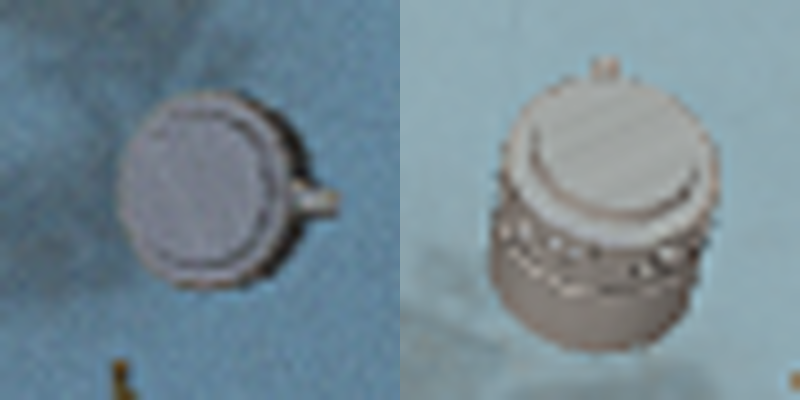

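View pics/t_n.png

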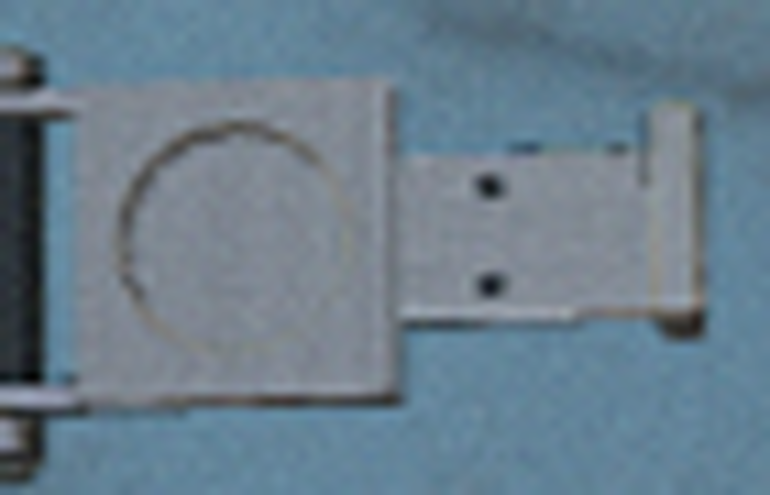

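```bash
python3 - <<'E'
from h import *
np.set_printoptions(precision=4,suppress=True)
print(plane("top",223.1,280.8,.056),plane("side",333.4,285.8,.056),tri(333.4,285.8,223.1,280.8))
print("base side", plane("side",(312+60/1.0/1.0) if 0 else 312+59.5/10*2 ,270+335/9.52,0))
print("nest",plane("top",243.35,226.8,.0395))
K=tri(240+13.7,225+14.5,150+23.5,170+18.5);print("knob top",K)
print("knob base", tri(240+13.7,225+35,150+29.5,170+28.5))
print("hub",tri(240+36,225+31,150+31,170+44.8))
R=cv2.Rodrigues(r.get_obs()["tcp_rot"])[0];print(R, np.degrees(np.arctan2(R[1,1],R[0,1])))
E
```

```text
[ 0.4413 -0.0931  0.056 ] [ 0.4398 -0.0853  0.056 ] (array([ 0.4399, -0.0914,  0.0478]), np.float64(0.0031233470457684926))
base side [ 0.4574 -0.069   0.    ]
nest [ 0.5808 -0.1383  0.0395]
knob top (array([ 0.6193, -0.022 ,  0.2846]), np.float64(0.006229231147349799))
knob base (array([ 0.6158, -0.0195,  0.2267]), np.float64(0.0028673932943428498))
hub (array([ 0.5761, -0.0263,  0.2328]), np.float64(0.002603402763502683))
[[ 0.9404  0.3399 -0.0006]
 [ 0.3399 -0.9404  0.0013]
 [-0.0001 -0.0014 -1.    ]] -70.12626403019073
```

```bash
cat > plan.py <<'E'
import sys,json
from h import *
def plan(way,n,yaw_to=None,hand=1):
    """way: world pts after current; n rows for each leg; yaw turned evenly. prints tool-frame rows"""
    o=r.get_obs(); R=cv2.Rodrigues(o["tcp_rot"])[0]; p=o["tool_pos"].copy()
    N=sum(n); yaw=np.degrees(np.arctan2(R[1,1],R[0,1])); dy=0 if yaw_to is None else (yaw_to-yaw)/N
    rows=[]
    for w,k in zip(way,n):
        st=(np.array(w)-p)/k
        for _ in range(k):
            t=(R.T@st).round(4); rows.append((t.tolist(),round(-dy,2)))
            R=R@cv2.Rodrigues(np.radians([0,0,-dy]))[0]
        p=np.array(w,float)
    for q in rows: print(q)
E
python3 -c "
from plan import *
plan([(.46,-.40,.2),(.441,-.091,.13)],[9,9],0)"
```

```text
([0.033, -0.0213, 0.0043], np.float64(-3.9))
([0.0343, -0.019, 0.0043], np.float64(-3.9))
([0.0356, -0.0167, 0.0043], np.float64(-3.9))
([0.0366, -0.0142, 0.0043], np.float64(-3.9))
([0.0375, -0.0117, 0.0043], np.float64(-3.9))
([0.0382, -0.0091, 0.0043], np.float64(-3.9))
([0.0387, -0.0065, 0.0043], np.float64(-3.9))
([0.0391, -0.0039, 0.0043], np.float64(-3.9))
([0.0392, -0.0012, 0.0043], np.float64(-3.9))
([0.0269, -0.0214, 0.0078], np.float64(-3.9))
([0.0283, -0.0196, 0.0078], np.float64(-3.9))
([0.0295, -0.0176, 0.0078], np.float64(-3.9))
([0.0307, -0.0156, 0.0078], np.float64(-3.9))
([0.0317, -0.0134, 0.0078], np.float64(-3.9))
([0.0325, -0.0113, 0.0078], np.float64(-3.9))
([0.0332, -0.009, 0.0078], np.float64(-3.9))
([0.0337, -0.0067, 0.0078], np.float64(-3.9))
([0.0341, -0.0044, 0.0078], np.float64(-3.9))
```

Call:
arm_command --rows '[{"travel":[0.033,-0.021,0.004],"turn":[0,0,-3.9],"hand":1},{"travel":[0.034,-0.019,0.004],"turn":[0,0,-3.9],"hand":1},{"travel":[0.036,-0.017,0.004],"turn":[0,0,-3.9],"hand":1},{"travel":[0.037,-0.014,0.004],"turn":[0,0,-3.9],"hand":1},{"travel":[0.037,-0.012,0.004],"turn":[0,0,-3.9],"hand":1},{"travel":[0.038,-0.009,0.004],"turn":[0,0,-3.9],"hand":1},{"travel":[0.039,-0.006,0.004],"turn":[0,0,-3.9],"hand":1},{"travel":[0.039,-0.004,0.004],"turn":[0,0,-3.9],"hand":1}]'

```text
time: 0.77
tool_pos: [0.4374, -0.4303, 0.2069]
tcp_rot: [-2.832, -1.359, 0.0]
force: [-0.1, -0.6, 0.4]
gripper_width: 0.998
```

Call:
arm_command --rows '[{"travel":[0.039,-0.001,0.004],"turn":[0,0,-3.9],"hand":1},{"travel":[0.027,-0.021,0.007],"turn":[0,0,-3.9],"hand":1},{"travel":[0.028,-0.02,0.007],"turn":[0,0,-3.9],"hand":1},{"travel":[0.03,-0.018,0.007],"turn":[0,0,-3.9],"hand":1},{"travel":[0.031,-0.016,0.007],"turn":[0,0,-3.9],"hand":1},{"travel":[0.032,-0.013,0.007],"turn":[0,0,-3.9],"hand":1},{"travel":[0.032,-0.011,0.007],"turn":[0,0,-3.9],"hand":1},{"travel":[0,0,0],"turn":[0,0,0],"hand":1}]'

```text
time: 1.43
tool_pos: [0.4466, -0.1882, 0.1603]
tcp_rot: [-2.421, -1.996, -0.0]
force: [-0.6, 0.6, -0.4]
gripper_width: 0.997
```

```bash
python3 -c "
from plan import *
plan([(.4405,-.091,.13)],[4],0)"
```

```text
([0.0235, -0.0061, 0.0077], np.float64(-2.75))
([0.0238, -0.005, 0.0077], np.float64(-2.75))
([0.024, -0.0038, 0.0077], np.float64(-2.75))
([0.0242, -0.0027, 0.0077], np.float64(-2.75))
```

Call:
arm_command --rows '[{"travel":[0.0235,-0.006,0.008],"turn":[0,0,-2.75],"hand":1},{"travel":[0.024,-0.005,0.008],"turn":[0,0,-2.75],"hand":1},{"travel":[0.024,-0.004,0.008],"turn":[0,0,-2.75],"hand":1},{"travel":[0.024,-0.003,0.006],"turn":[0,0,-2.75],"hand":1},{"travel":[0,0,0],"turn":[0,0,0],"hand":1}]'

```text
time: 1.85
tool_pos: [0.4418, -0.0933, 0.1304]
tcp_rot: [-2.223, -2.216, -0.0]
force: [-0.0, -0.2, 0.4]
gripper_width: 1.003
```

```bash
python3 - <<'E'
from h import *
for n in("side","top"): cv2.imwrite(f"pics/{n}1.png",r.get_image(n)[:,:,::-1])
a=cv2.resize(cv2.imread("pics/top1.png")[230:310,180:260],(400,400),interpolation=2); b=cv2.resize(cv2.imread("pics/side1.png")[235:315,290:370],(400,400),interpolation=2)
cv2.imwrite("pics/hov.png",np.hstack([a,b])); o=r.get_obs(); print(o["tool_pos"],o["tcp_rot"],o["qpos"],o["time"])
E
```

```text
[ 0.44226094 -0.09683829  0.13104975] [-2.23155393e+00 -2.21027322e+00  8.55023708e-04] [ 0.29484903  0.47431382 -0.27975763  2.29488581  0.3230714   0.40821821
 -0.26319866] 1.95
```

View pics/hov.png

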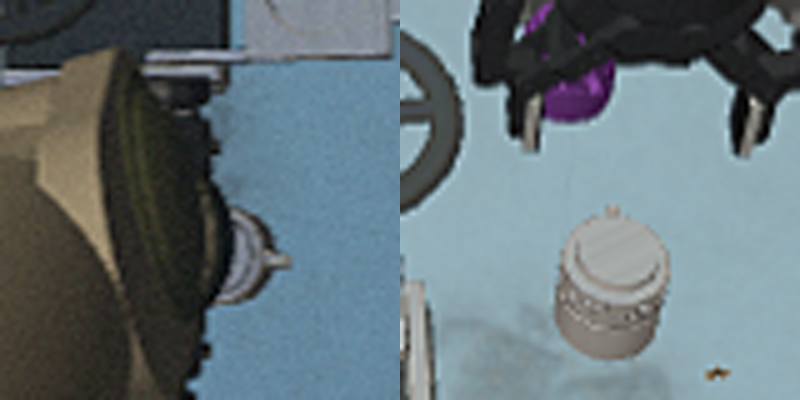

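```bash
python3 - <<'E'
from h import *
o=r.get_obs(); print(o["tool_pos"],o["time"])
p=o["tool_pos"]
print([proj("side",p+[s*.0425,0,.005]).round(1) for s in(-1,0,1)], proj("side",[.4405,-.091,.056]))
E
```

```text
[ 0.44226094 -0.09683829  0.13104975] 1.95
[array([355.4, 260.5]), array([336., 260.]), array([316.6, 259.6])] [332.87196815 283.72927657]
```

Call:
arm_command --rows '[{"travel":[0.003,-0.001,0.025],"turn":[0,0,0],"hand":1},{"travel":[0,0,0.025],"turn":[0,0,0],"hand":1},{"travel":[0,0,0.025],"turn":[0,0,0],"hand":1},{"travel":[0,0,0],"turn":[0,0,0],"hand":1},{"travel":[0,0,0],"turn":[0,0,0],"hand":1}]'

```text
time: 2.37
tool_pos: [0.4408, -0.0952, 0.0558]
tcp_rot: [-2.234, -2.207, 0.004]
force: [-0.2, -0.3, -0.9]
gripper_width: 0.997
```

Call:
arm_command --rows '[{"travel":[0.003,0,0.014],"turn":[0,0,0],"hand":1},{"travel":[0,0,0.012],"turn":[0,0,0],"hand":1},{"travel":[0,0,0],"turn":[0,0,0],"hand":1},{"travel":[0,0,0],"turn":[0,0,0],"hand":1}]'

```text
time: 2.7
tool_pos: [0.4416, -0.092, 0.0312]
tcp_rot: [2.234, 2.208, -0.0]
force: [0.3, 0.5, 0.5]
gripper_width: 1.0
```

```bash
python3 - <<'E'
from h import *
o=r.get_obs(); print(o["tool_pos"],o["force"],o["time"])
E
```

```text
[ 0.44164352 -0.0920143   0.03123211] [0.3020418  0.47506307 0.51121547] 2.7
```

Close on the holder at 40 N.

Call:
arm_command --rows '[{"travel":[0,0,0],"turn":[0,0,0],"hand":-0.2},{"travel":[0,0,0],"turn":[0,0,0],"hand":-0.2},{"travel":[0,0,0],"turn":[0,0,0],"hand":-0.2},{"travel":[0,0,0],"turn":[0,0,0],"hand":-0.2},{"travel":[0,0,0],"turn":[0,0,0],"hand":-0.2},{"travel":[0,0,0],"turn":[0,0,0],"hand":-0.2}]' --newtons 40

```text
time: 3.2
tool_pos: [0.4412, -0.0918, 0.0312]
tcp_rot: [2.234, 2.208, -0.0]
force: [-2.3, 0.5, 11.9]
gripper_width: 0.569
```

Call:
arm_command --rows '[{"travel":[0,0,-0.01],"turn":[0,0,0],"hand":-0.2},{"travel":[0,0,-0.025],"turn":[0,0,0],"hand":-0.2},{"travel":[0,0,-0.03],"turn":[0,0,0],"hand":-0.2},{"travel":[0,0,-0.025],"turn":[0,0,0],"hand":-0.2},{"travel":[-0.024,0.034,0],"turn":[0,0,0],"hand":-0.2},{"travel":[-0.024,0.035,0],"turn":[0,0,0],"hand":-0.2},{"travel":[0,0.035,0],"turn":[0,0,0],"hand":-0.2},{"travel":[0,0.035,0],"turn":[0,0,0],"hand":-0.2}]'

```text
time: 3.87
tool_pos: [0.5798, -0.1431, 0.1208]
tcp_rot: [2.238, 2.205, -0.001]
force: [0.2, 0.2, -5.1]
gripper_width: 0.563
```

Call:
arm_command --rows '[{"travel":[0,0,0],"turn":[0,0,0],"hand":-0.2},{"travel":[0,0,0],"turn":[0,0,0],"hand":-0.2}]'

```text
time: 4.03
tool_pos: [0.5804, -0.1403, 0.12]
tcp_rot: [-2.233, -2.209, -0.001]
force: [-0.8, 0.5, -4.1]
gripper_width: 0.566
```

```bash
python3 - <<'E'
from h import *
for n in("side","top"): cv2.imwrite(f"pics/{n}2.png",r.get_image(n)[:,:,::-1])
o=r.get_obs(); print(o["tool_pos"],o["tcp_rot"],o["force"],o["gripper_width"],o["time"])
a=cv2.resize(cv2.imread("pics/top2.png")[180:280,180:290],(440,400),interpolation=2); b=cv2.resize(cv2.imread("pics/side2.png")[180:280,220:310],(360,400),interpolation=2)
cv2.imwrite("pics/hov2.png",np.hstack([a,b]))
E
```

```text
[ 0.57769644 -0.1404289   0.11978029] [-2.23219345 -2.20810833  0.00254957] [-0.11172374  0.47279282 -4.07582262] 0.5673229022233265 4.1333
```

View pics/hov2.png

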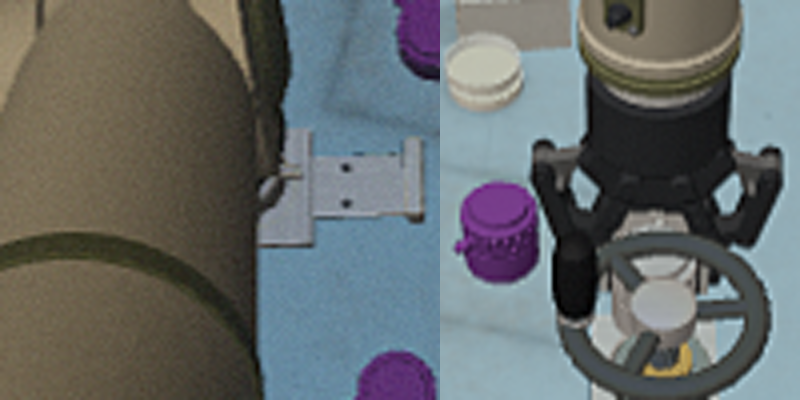

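```bash
python3 - <<'E'
from h import *
np.set_printoptions(precision=4,suppress=True)
crop("pics/top2.png","pics/sp2.png",240,205,290,245,12)
T=lambda x,y:(140+x/5,170+y/5)
print(plane("top",*T(487,562),.038)-plane("top",223.1,280.8,.056))
print(plane("top",254.5,223,.127))
E
```

```text
[-0.0034 -0.0338 -0.018 ]
[ 0.5774 -0.175   0.127 ]
```

View pics/sp2.png

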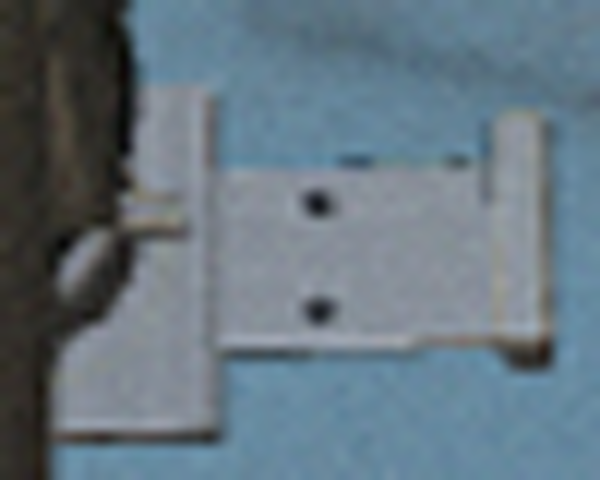

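Call:
arm_command --rows '[{"travel":[0.002,0.001,0.012],"turn":[0,0,0],"hand":-0.2},{"travel":[0,0,0.012],"turn":[0,0,0],"hand":-0.2},{"travel":[0,0,0.012],"turn":[0,0,0],"hand":-0.2},{"travel":[0,0,0],"turn":[0,0,0],"hand":-0.2},{"travel":[0,0,0],"turn":[0,0,0],"hand":-0.2}]'

```text
time: 4.55
tool_pos: [0.5792, -0.1382, 0.0829]
tcp_rot: [-2.232, -2.208, 0.003]
force: [-0.1, -0.8, -3.7]
gripper_width: 0.568
```

```bash
python3 - <<'E'
from h import *
np.set_printoptions(precision=4,suppress=True)
P=[]
for i in range(4):
    im=r.get_image("top"); o=r.get_obs(); P.append(o["tool_pos"]); print(o["tool_pos"],o["force"],o["time"])
cv2.imwrite("pics/top3.png",im[:,:,::-1]); crop("pics/top3.png","pics/sp3.png",240,205,290,245,12)
cv2.imwrite("pics/side3.png",r.get_image("side")[:,:,::-1]);crop("pics/side3.png","pics/ss3.png",230,180,310,250,10)
print(np.mean(P,0))
E
```

```text
[ 0.5798 -0.1383  0.0836] [ 0.2399 -0.2519 -4.2537] 4.6
[ 0.5802 -0.1384  0.0841] [ 0.2759  1.2701 -4.5992] 4.65
[ 0.5804 -0.1384  0.0844] [-0.7871 -0.0913 -3.9153] 4.7
[ 0.5805 -0.1385  0.0846] [ 0.3694 -0.6393 -4.8912] 4.75
[ 0.5802 -0.1384  0.0842]
```

View pics/sp3.png

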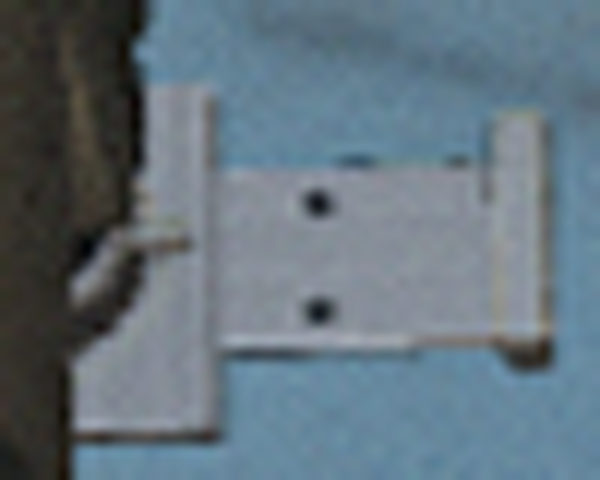

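View pics/ss3.png

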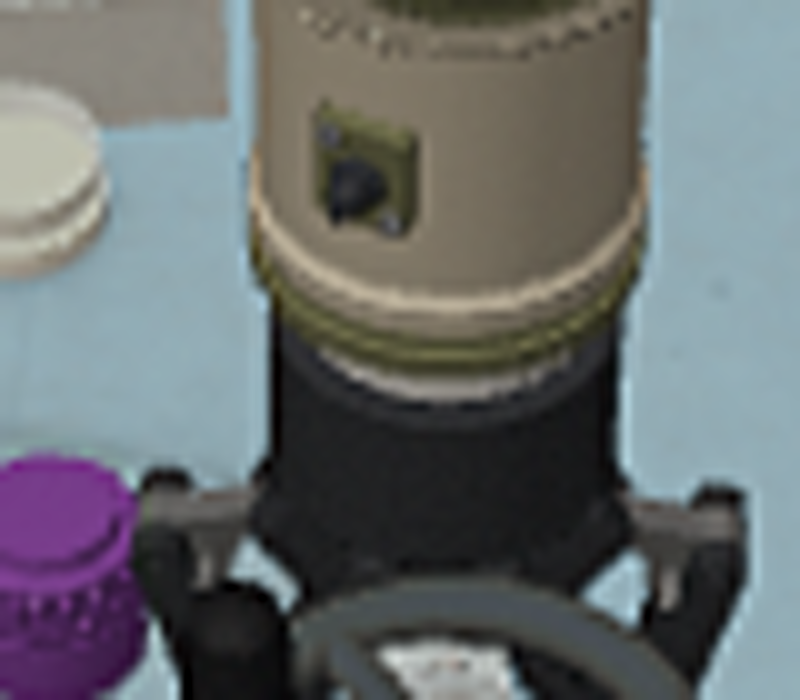

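```bash
python3 -c "
from h import *
p=plane('top',255.8,225.0,.0916); print(p, p+[.0034,.0365,0])"
```

```text
[ 0.57796017 -0.17514125  0.0916    ] [ 0.58136017 -0.13864125  0.0916    ]
```

Camera-frame axis (0.5814, −0.1386) agrees with the nest (0.581, −0.1387), so I lower in small steps.

Call:
arm_command --rows '[{"travel":[0,0,0.008],"turn":[0,0,0],"hand":-0.2},{"travel":[0,0,0.005],"turn":[0,0,0],"hand":-0.2},{"travel":[0,0,0.003],"turn":[0,0,0],"hand":-0.2},{"travel":[0,0,0],"turn":[0,0,0],"hand":-0.2}]'

```text
time: 5.13
tool_pos: [0.5797, -0.1384, 0.0673]
tcp_rot: [-2.233, -2.209, 0.001]
force: [-1.0, 0.2, -3.7]
gripper_width: 0.566
```

Call:
arm_command --rows '[{"travel":[0,0,0.002],"turn":[0,0,0],"hand":-0.2},{"travel":[0,0,0.002],"turn":[0,0,0],"hand":-0.2},{"travel":[0,0,0],"turn":[0,0,0],"hand":-0.2}]'

```text
time: 5.38
tool_pos: [0.5803, -0.1384, 0.066]
tcp_rot: [2.233, 2.209, -0.001]
force: [-6.0, 0.3, 17.2]
gripper_width: 0.564
```

Call:
arm_command --rows '[{"travel":[0,-0.001,0],"turn":[0,0,0],"hand":-0.2},{"travel":[0,0,0],"turn":[0,0,0],"hand":-0.2},{"travel":[0,0,0],"turn":[0,0,0],"hand":-0.2}]'

```text
time: 5.63
tool_pos: [0.5802, -0.1384, 0.066]
tcp_rot: [2.232, 2.208, 0.002]
force: [-2.9, 0.3, 13.7]
gripper_width: 0.57
```

```bash
python3 - <<'E'
from h import *
np.set_printoptions(precision=4,suppress=True)
for i in range(2):
    im=r.get_image("top"); o=r.get_obs(); print(o["tool_pos"],o["force"],o["wrist_torque"],o["time"])
cv2.imwrite("pics/top4.png",im[:,:,::-1]); crop("pics/top4.png","pics/sp4.png",230,200,290,245,12)
E
```

```text
[ 0.5802 -0.1384  0.066 ] [-3.4386  0.9068 14.1555] [0.1829 0.8348 0.0228] 5.6833
[ 0.5802 -0.1384  0.066 ] [-2.4697  0.7593 15.1878] [ 0.1549  0.8551 -0.0308] 5.7333
```

View pics/sp4.png

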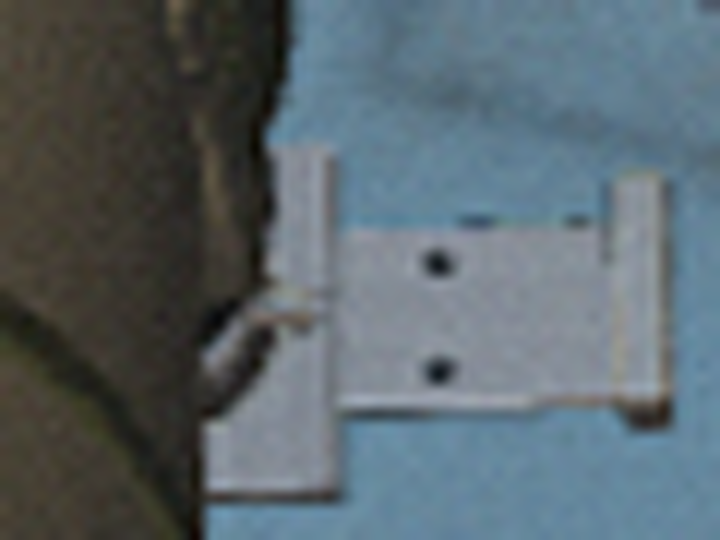

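Call:
arm_command --rows '[{"travel":[0,-0.0015,-0.001],"turn":[0,0,0],"hand":-0.2},{"travel":[0,-0.0015,0],"turn":[0,0,0],"hand":-0.2},{"travel":[0,0,0],"turn":[0,0,0],"hand":-0.2},{"travel":[0,0,0],"turn":[0,0,0],"hand":-0.2}]'

```text
time: 6.07
tool_pos: [0.5777, -0.1384, 0.0661]
tcp_rot: [2.232, 2.208, 0.003]
force: [1.6, -1.1, 7.3]
gripper_width: 0.567
```

Call:
arm_command --rows '[{"travel":[0,-0.001,0],"turn":[0,0,0],"hand":-0.2},{"travel":[0,-0.001,0],"turn":[0,0,0],"hand":-0.2},{"travel":[0,0,0],"turn":[0,0,0],"hand":-0.2},{"travel":[0,0,0],"turn":[0,0,0],"hand":-0.2}]'

```text
time: 6.4
tool_pos: [0.5774, -0.1384, 0.0662]
tcp_rot: [2.23, 2.206, 0.007]
force: [6.6, -1.0, 4.0]
gripper_width: 0.567
```

The holder meets walls 3 mm apart, so it's captive in the recess. Centre it and release.

Call:
arm_command --rows '[{"travel":[0,0.002,0],"turn":[0,0,0],"hand":-0.2},{"travel":[0,0.002,0],"turn":[0,0,0],"hand":-0.2},{"travel":[0,0,0],"turn":[0,0,0],"hand":-0.2}]'

```text
time: 6.65
tool_pos: [0.5778, -0.1384, 0.0661]
tcp_rot: [-2.233, -2.209, 0.002]
force: [-3.6, 0.5, 13.7]
gripper_width: 0.564
```

Call:
arm_command --rows '[{"travel":[0,0,0],"turn":[0,0,0],"hand":0.2},{"travel":[0,0,0],"turn":[0,0,0],"hand":0.6},{"travel":[0,0,0],"turn":[0,0,0],"hand":1},{"travel":[0,0,0],"turn":[0,0,0],"hand":1},{"travel":[0,0,0],"turn":[0,0,0],"hand":1}]'

```text
time: 7.07
tool_pos: [0.5781, -0.1385, 0.065]
tcp_rot: [-2.233, -2.209, 0.001]
force: [-0.2, -0.0, -0.1]
gripper_width: 1.002
```

Call:
arm_command --rows '[{"travel":[0,0,-0.025],"turn":[0,0,0],"hand":1},{"travel":[0,0,-0.03],"turn":[0,0,0],"hand":1},{"travel":[0,0,-0.035],"turn":[0,0,0],"hand":1},{"travel":[-0.038,0,0],"turn":[0,0,0],"hand":0},{"travel":[-0.038,0,0],"turn":[0,0,0],"hand":-1},{"travel":[-0.038,0,0],"turn":[0,0,0],"hand":-1},{"travel":[-0.038,0.002,0],"turn":[0,0,0],"hand":-1},{"travel":[0,0,0],"turn":[0,0,0],"hand":-1}]'

```text
time: 7.73
tool_pos: [0.5768, -0.3004, 0.1548]
tcp_rot: [2.242, 2.196, -0.006]
force: [-0.3, -1.3, -0.8]
gripper_width: 0.299
```

```bash
python3 - <<'E'
from h import *
np.set_printoptions(precision=4,suppress=True)
for n in("side","top"): cv2.imwrite(f"pics/{n}5.png",r.get_image(n)[:,:,::-1])
o=r.get_obs(); print(o["tool_pos"],o["tcp_rot"],o["force"],o["gripper_width"],o["time"])
a=cv2.resize(cv2.imread("pics/top5.png")[180:280,180:290],(440,400),interpolation=2); b=cv2.resize(cv2.imread("pics/side5.png")[180:280,220:310],(360,400),interpolation=2)
cv2.imwrite("pics/v5.png",np.hstack([a,b]))
E
```

```text
[ 0.5778 -0.2925  0.1547] [-2.2376 -2.2046  0.0008] [-0.3533  1.3353  0.5027] 0.11319871411514983 7.8333
```

View pics/v5.png

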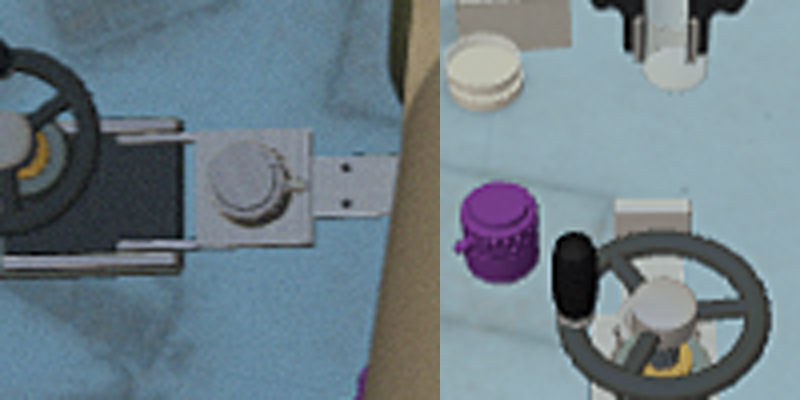

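The holder sits upright in the recess (top crop ~(245,180)). Next I descend in front of the handle.

Call:
arm_command --rows '[{"travel":[0,0.002,0.033],"turn":[0,0,0],"hand":-1},{"travel":[0,0,0.033],"turn":[0,0,0],"hand":-1},{"travel":[0,0,0.033],"turn":[0,0,0],"hand":-1},{"travel":[0.008,0,0],"turn":[0,0,0],"hand":-1},{"travel":[0.008,0,0],"turn":[0,0,0],"hand":-1},{"travel":[0.006,0,0],"turn":[0,0,0],"hand":-1},{"travel":[0,0,0],"turn":[0,0,0],"hand":-1}]'

```text
time: 8.42
tool_pos: [0.5825, -0.2655, 0.0585]
tcp_rot: [2.229, 2.212, 0.004]
force: [-0.1, -0.4, 0.9]
gripper_width: 0.001
```

Call:
arm_command --rows '[{"travel":[0.004,0,0],"turn":[0,0,0],"hand":-1},{"travel":[0.004,0,0],"turn":[0,0,0],"hand":-1},{"travel":[0.005,0,0],"turn":[0,0,0],"hand":-1},{"travel":[0.006,0,0],"turn":[0,0,0],"hand":-1},{"travel":[0.007,0,0],"turn":[0,0,0],"hand":-1},{"travel":[0.008,0,0],"turn":[0,0,0],"hand":-1},{"travel":[0.008,0,0],"turn":[0,0,0],"hand":-1},{"travel":[0.008,0,0],"turn":[0,0,0],"hand":-1}]'

```text
time: 9.08
tool_pos: [0.5808, -0.2177, 0.0561]
tcp_rot: [-2.233, -2.209, 0.001]
force: [-2.1, -4.5, 1.8]
gripper_width: -0.002
```

Call:
arm_command --rows '[{"travel":[0.008,0,0],"turn":[0,0,0],"hand":-1},{"travel":[0.008,0,0],"turn":[0,0,0],"hand":-1},{"travel":[0.008,0,0],"turn":[0,0,0],"hand":-1},{"travel":[0.008,0,0],"turn":[0,0,0],"hand":-1},{"travel":[0.006,0,0],"turn":[0,0,0],"hand":-1},{"travel":[0.005,0,0],"turn":[0,0,0],"hand":-1},{"travel":[0.004,0,0],"turn":[0,0,0],"hand":-1},{"travel":[0,0,0],"turn":[0,0,0],"hand":-1}]'

```text
time: 9.75
tool_pos: [0.5824, -0.1698, 0.0563]
tcp_rot: [-2.232, -2.211, -0.002]
force: [-0.3, 0.4, 0.3]
gripper_width: 0.002
```

Call:
arm_command --rows '[{"travel":[0.004,0,0],"turn":[0,0,0],"hand":-1},{"travel":[0.004,0,0],"turn":[0,0,0],"hand":-1},{"travel":[0.004,0,0],"turn":[0,0,0],"hand":-1},{"travel":[0.003,0,0],"turn":[0,0,0],"hand":-1},{"travel":[0.003,0,0],"turn":[0,0,0],"hand":-1}]'

```text
time: 10.17
tool_pos: [0.582, -0.1533, 0.0563]
tcp_rot: [-2.234, -2.209, 0.0]
force: [-0.7, -4.0, 0.9]
gripper_width: -0.0
```

Call:
arm_command --rows '[{"travel":[0.002,0,0],"turn":[0,0,0],"hand":-1},{"travel":[0.002,0,0],"turn":[0,0,0],"hand":-1},{"travel":[0.002,0,0],"turn":[0,0,0],"hand":-1}]'

```text
time: 10.42
tool_pos: [0.5819, -0.1476, 0.0563]
tcp_rot: [-2.234, -2.209, 0.001]
force: [-2.1, -12.9, 3.4]
gripper_width: -0.001
```

Call:
arm_command --rows '[{"travel":[0.002,0,0],"turn":[0,0,0],"hand":-1},{"travel":[0.001,0,0],"turn":[0,0,0],"hand":-1},{"travel":[0,0,0],"turn":[0,0,0],"hand":-1}]'

```text
time: 10.67
tool_pos: [0.5818, -0.1476, 0.0564]
tcp_rot: [2.235, 2.205, -0.004]
force: [-1.7, -11.3, 0.8]
gripper_width: 0.0
```

Call:
arm_command --rows '[{"travel":[0.002,0,0],"turn":[0,0,0],"hand":-1},{"travel":[0.002,0,0],"turn":[0,0,0],"hand":-1},{"travel":[0,0,0],"turn":[0,0,0],"hand":-1}]'

```text
time: 10.92
tool_pos: [0.5818, -0.1475, 0.0564]
tcp_rot: [2.236, 2.2, -0.009]
force: [0.1, -22.5, 0.6]
gripper_width: -0.002
```

Firm stop at 22 N. I back off, go up, and look.

Call:
arm_command --rows '[{"travel":[-0.01,0,0],"turn":[0,0,0],"hand":-1},{"travel":[-0.03,0,0],"turn":[0,0,0],"hand":-1},{"travel":[-0.035,0,-0.02],"turn":[0,0,0],"hand":-1},{"travel":[-0.03,0,-0.04],"turn":[0,0,0],"hand":-1},{"travel":[-0.03,0,-0.04],"turn":[0,0,0],"hand":-0.3},{"travel":[0,0,-0.04],"turn":[0,0,0],"hand":0},{"travel":[0,0,-0.04],"turn":[0,0,0],"hand":0.1},{"travel":[0,0,-0.04],"turn":[0,0,0],"hand":0.1}]'

```text
time: 11.58
tool_pos: [0.5809, -0.2651, 0.2648]
tcp_rot: [-2.233, -2.209, -0.003]
force: [1.5, -0.6, -0.8]
gripper_width: 0.551
```

```bash
python3 - <<'E'
from h import *
np.set_printoptions(precision=4,suppress=True)
for n in("side","top"): cv2.imwrite(f"pics/{n}6.png",r.get_image(n)[:,:,::-1])
o=r.get_obs(); print(o["tool_pos"],o["tcp_rot"],o["force"],o["gripper_width"],o["time"],o["qpos"])
a=cv2.resize(cv2.imread("pics/top6.png")[170:270,150:260],(440,400),interpolation=2); b=cv2.resize(cv2.imread("pics/side6.png")[200:300,220:310],(360,400),interpolation=2)
cv2.imwrite("pics/v6.png",np.hstack([a,b]))
E
```

```text
[ 0.5844 -0.2653  0.2699] [2.226  2.2028 0.0092] [ 1.175   0.5068 -0.3089] 0.5494163892240862 11.6833 [ 0.6195  0.4921 -0.418   1.7578  0.2416  0.9307  0.092 ]
```

View pics/v6.png

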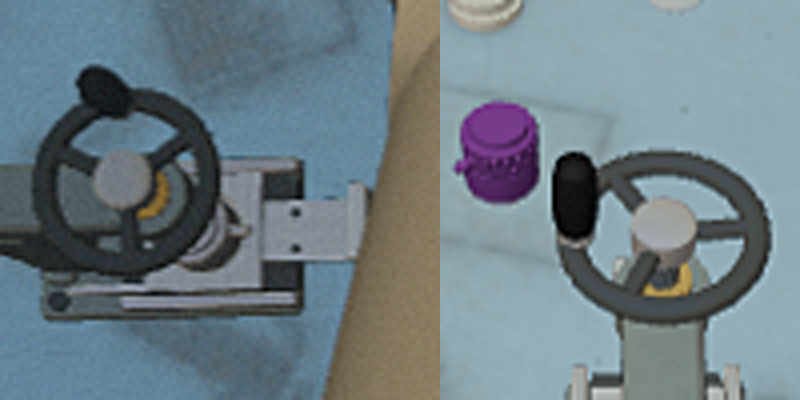

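The drawer is home, with the holder under the head at top crop ~(215,250); the knob is unmoved. I go above the knob.

Call:
arm_command --rows '[{"travel":[0,0,-0.037],"turn":[0,0,0],"hand":0.1},{"travel":[0.035,0.005,-0.035],"turn":[0,0,0],"hand":0.1},{"travel":[0.035,0.005,0],"turn":[0,0,0],"hand":0.1},{"travel":[0.035,0.005,0],"turn":[0,0,0],"hand":0.1},{"travel":[0.035,0.005,0],"turn":[0,0,0],"hand":0.1},{"travel":[0.035,0.005,0],"turn":[0,0,0],"hand":0.1},{"travel":[0.035,0.005,0],"turn":[0,0,0],"hand":0.1},{"travel":[0.035,0.004,0],"turn":[0,0,0],"hand":0.1}]'

```text
time: 12.35
tool_pos: [0.6168, -0.0238, 0.3289]
tcp_rot: [-2.232, -2.21, -0.002]
force: [-0.5, -0.3, -0.6]
gripper_width: 0.551
```

Call:
arm_command --rows '[{"travel":[0,0,0],"turn":[0,0,0],"hand":0.1},{"travel":[0,0,0],"turn":[0,0,0],"hand":0.1},{"travel":[0,0,0],"turn":[0,0,0],"hand":0.1}]'

```text
time: 12.6
tool_pos: [0.6166, -0.0262, 0.3288]
tcp_rot: [-2.232, -2.21, 0.0]
force: [0.2, 0.1, -0.2]
gripper_width: 0.552
```

```bash
python3 - <<'E'
from h import *
np.set_printoptions(precision=4,suppress=True)
for n in("side","top"): cv2.imwrite(f"pics/{n}7.png",r.get_image(n)[:,:,::-1])
o=r.get_obs(); print(o["tool_pos"],o["tcp_rot"],o["force"],o["gripper_width"],o["time"],o["qpos"])
a=cv2.resize(cv2.imread("pics/top7.png")[150:250,150:260],(440,400),interpolation=2); b=cv2.resize(cv2.imread("pics/side7.png")[190:290,220:310],(360,400),interpolation=2)
cv2.imwrite("pics/v7.png",np.hstack([a,b]))
E
```

```text
[ 0.6166 -0.0278  0.3288] [-2.2353 -2.2075  0.0009] [-0.6815  0.6327 -0.5314] 0.5473698725430363 12.7 [ 0.2824  0.4178 -0.4732  1.7319  0.2159  1.0441 -0.2777]
```

View pics/v7.png

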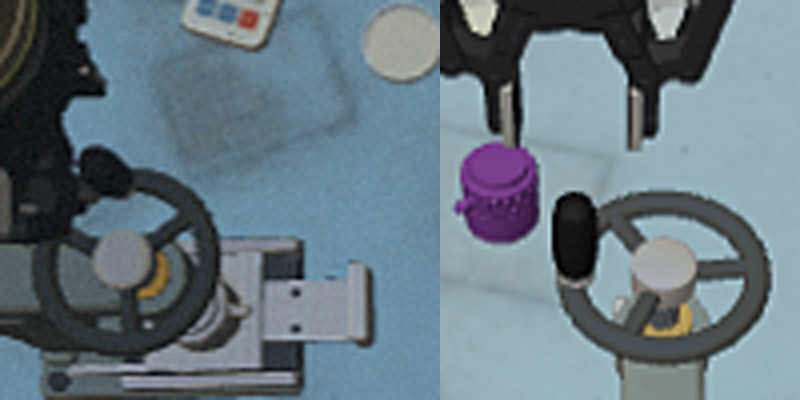

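Call:
arm_command --rows '[{"travel":[0.007,0,0.02],"turn":[0,0,0],"hand":0.1},{"travel":[0,0,0.02],"turn":[0,0,0],"hand":0.1},{"travel":[0,0,0.015],"turn":[0,0,0],"hand":0.1},{"travel":[0,0,0.01],"turn":[0,0,0],"hand":0.1},{"travel":[0,0,0.004],"turn":[0,0,0],"hand":0.1},{"travel":[0,0,0],"turn":[0,0,0],"hand":0.1},{"travel":[0,0,0],"turn":[0,0,0],"hand":0.1}]'

```text
time: 13.28
tool_pos: [0.6171, -0.02, 0.2607]
tcp_rot: [2.234, 2.208, 0.001]
force: [0.5, 0.8, 0.6]
gripper_width: 0.551
```

```bash
python3 - <<'E'
from h import *
np.set_printoptions(precision=4,suppress=True)
for n in("side","top"): cv2.imwrite(f"pics/{n}8.png",r.get_image(n)[:,:,::-1])
o=r.get_obs(); print(o["tool_pos"],o["tcp_rot"],o["force"],o["gripper_width"],o["time"])
a=cv2.resize(cv2.imread("pics/top8.png")[150:250,150:260],(440,400),interpolation=2); b=cv2.resize(cv2.imread("pics/side8.png")[200:300,220:310],(360,400),interpolation=2)
cv2.imwrite("pics/v8.png",np.hstack([a,b]))
E
```

```text
[ 0.6173 -0.0197  0.2612] [2.2333 2.2081 0.0017] [ 1.096  -0.3695  0.1488] 0.5481358280106252 13.3833
```

View pics/v8.png

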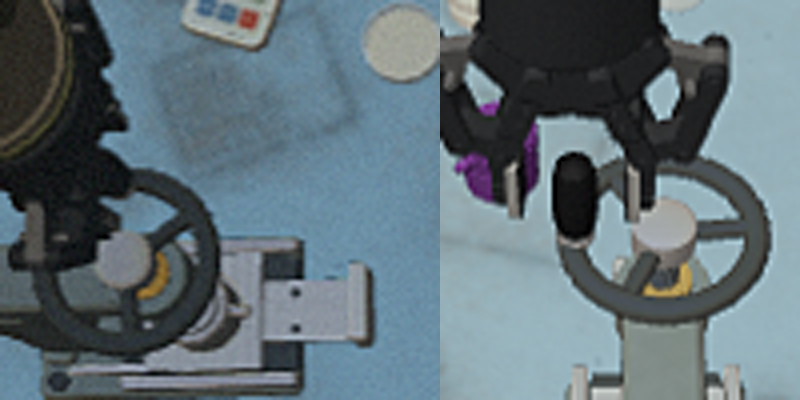

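Fingers straddle the knob, so I grip.

Call:
arm_command --rows '[{"travel":[0,0,0],"turn":[0,0,0],"hand":-0.9},{"travel":[0,0,0],"turn":[0,0,0],"hand":-0.9},{"travel":[0,0,0],"turn":[0,0,0],"hand":-0.9},{"travel":[0,0,0],"turn":[0,0,0],"hand":-0.9},{"travel":[0,0,0],"turn":[0,0,0],"hand":-0.9}]' --newtons 45

```text
time: 13.8
tool_pos: [0.6173, -0.0195, 0.261]
tcp_rot: [2.233, 2.208, 0.002]
force: [-0.4, -0.4, 5.8]
gripper_width: 0.235
```

Call:
arm_command --rows '[{"travel":[0,0,0],"turn":[0,0,0],"hand":-0.9},{"travel":[0,0,0],"turn":[0,0,0],"hand":-0.9}]'

```text
time: 13.97
tool_pos: [0.6173, -0.0195, 0.261]
tcp_rot: [2.233, 2.208, 0.001]
force: [-0.9, 0.3, 5.2]
gripper_width: 0.232
```

```bash
cat > circ.py <<'E'
import sys; from h import *
def tab(c,R,p0,phi0,d,n):
    """travel rows from commanded p0 to circle points"""
    p=np.array(p0); 
    for i in range(1,n+1):
        a=np.radians(phi0-d*i); q=np.array(c)+R*np.array([np.cos(a),np.sin(a)]); t=q-p
        print(f"phi {phi0-d*i:7.1f} cmd {q.round(4)} travel [{t[1]:.4f}, {t[0]:.4f}, {.012*d/360:.4f}]"); p=q
def tan_rad(c,p,f):
    u=(np.array(p)-c); R=np.linalg.norm(u); u/=R; t=np.array([u[1],-u[0]])
    return np.degrees(np.arctan2(u[1],u[0])),R,-np.dot(f,t),np.dot(f,u)
E
python3 -c "
from circ import *
tab((.5757,-.0253),.042,(.6173,-.0195),8,10,24)"
```

```text
phi    -2.0 cmd [ 0.6177 -0.0268] travel [-0.0073, 0.0004, 0.0003]
phi   -12.0 cmd [ 0.6168 -0.034 ] travel [-0.0073, -0.0009, 0.0003]
phi   -22.0 cmd [ 0.6146 -0.041 ] travel [-0.0070, -0.0021, 0.0003]
phi   -32.0 cmd [ 0.6113 -0.0476] travel [-0.0065, -0.0033, 0.0003]
phi   -42.0 cmd [ 0.6069 -0.0534] travel [-0.0058, -0.0044, 0.0003]
phi   -52.0 cmd [ 0.6016 -0.0584] travel [-0.0050, -0.0054, 0.0003]
phi   -62.0 cmd [ 0.5954 -0.0624] travel [-0.0040, -0.0061, 0.0003]
phi   -72.0 cmd [ 0.5887 -0.0652] travel [-0.0029, -0.0067, 0.0003]
phi   -82.0 cmd [ 0.5815 -0.0669] travel [-0.0016, -0.0071, 0.0003]
phi   -92.0 cmd [ 0.5742 -0.0673] travel [-0.0004, -0.0073, 0.0003]
phi  -102.0 cmd [ 0.567  -0.0664] travel [0.0009, -0.0073, 0.0003]
phi  -112.0 cmd [ 0.56   -0.0642] travel [0.0021, -0.0070, 0.0003]
phi  -122.0 cmd [ 0.5534 -0.0609] travel [0.0033, -0.0065, 0.0003]
phi  -132.0 cmd [ 0.5476 -0.0565] travel [0.0044, -0.0058, 0.0003]
phi  -142.0 cmd [ 0.5426 -0.0512] travel [0.0054, -0.0050, 0.0003]
phi  -152.0 cmd [ 0.5386 -0.045 ] travel [0.0061, -0.0040, 0.0003]
phi  -162.0 cmd [ 0.5358 -0.0383] travel [0.0067, -0.0029, 0.0003]
phi  -172.0 cmd [ 0.5341 -0.0311] travel [0.0071, -0.0016, 0.0003]
phi  -182.0 cmd [ 0.5337 -0.0238] travel [0.0073, -0.0004, 0.0003]
phi  -192.0 cmd [ 0.5346 -0.0166] travel [0.0073, 0.0009, 0.0003]
phi  -202.0 cmd [ 0.5368 -0.0096] travel [0.0070, 0.0021, 0.0003]
phi  -212.0 cmd [ 0.5401 -0.003 ] travel [0.0065, 0.0033, 0.0003]
phi  -222.0 cmd [0.5445 0.0028] travel [0.0058, 0.0044, 0.0003]
phi  -232.0 cmd [0.5498 0.0078] travel [0.0050, 0.0054, 0.0003]
```

Call:
arm_command --rows '[{"travel":[-0.0073,0.0004,0.0003],"turn":[0,0,0],"hand":-0.9},{"travel":[-0.0073,-0.0009,0.0003],"turn":[0,0,0],"hand":-0.9},{"travel":[-0.007,-0.0021,0.0003],"turn":[0,0,0],"hand":-0.9}]'

```text
time: 14.22
tool_pos: [0.615, -0.0391, 0.2601]
tcp_rot: [2.231, 2.211, 0.006]
force: [1.9, 5.2, 4.1]
gripper_width: 0.23
```

Call:
arm_command --rows '[{"travel":[-0.0065,-0.0033,0.0003],"turn":[0,0,0],"hand":-0.9},{"travel":[-0.0058,-0.0044,0.0003],"turn":[0,0,0],"hand":-0.9},{"travel":[-0.005,-0.0054,0.0003],"turn":[0,0,0],"hand":-0.9}]'

```text
time: 14.47
tool_pos: [0.6023, -0.0571, 0.2592]
tcp_rot: [2.231, 2.209, 0.006]
force: [4.9, 4.0, 1.3]
gripper_width: 0.227
```

Call:
arm_command --rows '[{"travel":[-0.004,-0.0061,0.0003],"turn":[0,0,0],"hand":-0.9},{"travel":[-0.0029,-0.0067,0.0003],"turn":[0,0,0],"hand":-0.9},{"travel":[-0.0016,-0.0071,0.0003],"turn":[0,0,0],"hand":-0.9}]'

```text
time: 14.72
tool_pos: [0.5823, -0.0661, 0.2581]
tcp_rot: [2.232, 2.208, 0.006]
force: [5.5, 2.6, 0.6]
gripper_width: 0.23
```

Call:
arm_command --rows '[{"travel":[-0.0004,-0.0073,0.0003],"turn":[0,0,0],"hand":-0.9},{"travel":[0.0009,-0.0073,0.0003],"turn":[0,0,0],"hand":-0.9},{"travel":[0.0021,-0.007,0.0003],"turn":[0,0,0],"hand":-0.9}]'

```text
time: 14.97
tool_pos: [0.5606, -0.0639, 0.2571]
tcp_rot: [2.232, 2.207, 0.005]
force: [6.6, 0.2, -0.4]
gripper_width: 0.234
```

```bash
python3 - <<'E'
from circ import *
o=r.get_obs();print(o["tool_pos"],o["force"])
E
```

```text
[ 0.56057847 -0.06393211  0.2571396 ] [ 6.57667642  0.17254507 -0.44396416]
```

Tracking well; the circle fit and force decomposition come next.

```bash
python3 - <<'E'
from circ import *
from scipy.optimize import least_squares
P=np.array([[.6173,-.0195],[.615,-.0391],[.6023,-.0571],[.5823,-.0661],[.5606,-.0639]])
F=np.array([[0,0],[1.9,5.2],[4.9,4.0],[5.5,2.6],[6.6,.2]])
s=least_squares(lambda c:np.hypot(*(P-c).T)-.042,[.5757,-.0253]);print(s.x,s.fun)
for p,f in zip(P,F): print(np.round(tan_rad(s.x,p,f),2))
E
```

```text
[ 0.5755952  -0.02465454] [ 2.21317654e-05 -3.08515585e-05  2.20656611e-05 -1.57138514e-05
  1.26409315e-05]
[ 7.05  0.04 -0.    0.  ]
[-2.013e+01  4.000e-02  5.540e+00 -1.000e-02]
[-5.054e+01  4.000e-02  6.330e+00  3.000e-02]
[-8.081e+01  4.000e-02  5.840e+00 -1.690e+00]
[-1.1091e+02  4.0000e-02  6.0900e+00 -2.5400e+00]
```

```bash
python3 -c "
from circ import *
tab((.5756,-.0247),.042,(.56,-.0642),-112,10,36)"
```

```text
phi  -122.0 cmd [ 0.5533 -0.0603] travel [0.0039, -0.0067, 0.0003]
phi  -132.0 cmd [ 0.5475 -0.0559] travel [0.0044, -0.0058, 0.0003]
phi  -142.0 cmd [ 0.5425 -0.0506] travel [0.0054, -0.0050, 0.0003]
phi  -152.0 cmd [ 0.5385 -0.0444] travel [0.0061, -0.0040, 0.0003]
phi  -162.0 cmd [ 0.5357 -0.0377] travel [0.0067, -0.0029, 0.0003]
phi  -172.0 cmd [ 0.534  -0.0305] travel [0.0071, -0.0016, 0.0003]
phi  -182.0 cmd [ 0.5336 -0.0232] travel [0.0073, -0.0004, 0.0003]
phi  -192.0 cmd [ 0.5345 -0.016 ] travel [0.0073, 0.0009, 0.0003]
phi  -202.0 cmd [ 0.5367 -0.009 ] travel [0.0070, 0.0021, 0.0003]
phi  -212.0 cmd [ 0.54   -0.0024] travel [0.0065, 0.0033, 0.0003]
phi  -222.0 cmd [0.5444 0.0034] travel [0.0058, 0.0044, 0.0003]
phi  -232.0 cmd [0.5497 0.0084] travel [0.0050, 0.0054, 0.0003]
phi  -242.0 cmd [0.5559 0.0124] travel [0.0040, 0.0061, 0.0003]
phi  -252.0 cmd [0.5626 0.0152] travel [0.0029, 0.0067, 0.0003]
phi  -262.0 cmd [0.5698 0.0169] travel [0.0016, 0.0071, 0.0003]
phi  -272.0 cmd [0.5771 0.0173] travel [0.0004, 0.0073, 0.0003]
phi  -282.0 cmd [0.5843 0.0164] travel [-0.0009, 
[... 589 characters left out ...]
0073, -0.0009, 0.0003]
phi  -382.0 cmd [ 0.6145 -0.0404] travel [-0.0070, -0.0021, 0.0003]
phi  -392.0 cmd [ 0.6112 -0.047 ] travel [-0.0065, -0.0033, 0.0003]
phi  -402.0 cmd [ 0.6068 -0.0528] travel [-0.0058, -0.0044, 0.0003]
phi  -412.0 cmd [ 0.6015 -0.0578] travel [-0.0050, -0.0054, 0.0003]
phi  -422.0 cmd [ 0.5953 -0.0618] travel [-0.0040, -0.0061, 0.0003]
phi  -432.0 cmd [ 0.5886 -0.0646] travel [-0.0029, -0.0067, 0.0003]
phi  -442.0 cmd [ 0.5814 -0.0663] travel [-0.0016, -0.0071, 0.0003]
phi  -452.0 cmd [ 0.5741 -0.0667] travel [-0.0004, -0.0073, 0.0003]
phi  -462.0 cmd [ 0.5669 -0.0658] travel [0.0009, -0.0073, 0.0003]
phi  -472.0 cmd [ 0.5599 -0.0636] travel [0.0021, -0.0070, 0.0003]
```

Call:
arm_command --rows '[{"travel":[0.0039,-0.0067,0.0003],"turn":[0,0,0],"hand":-0.9},{"travel":[0.0044,-0.0058,0.0003],"turn":[0,0,0],"hand":-0.9},{"travel":[0.0054,-0.005,0.0003],"turn":[0,0,0],"hand":-0.9}]'

```text
time: 15.22
tool_pos: [0.5428, -0.0509, 0.2561]
tcp_rot: [2.233, 2.206, 0.002]
force: [5.7, -2.8, -1.1]
gripper_width: 0.228
```

Call:
arm_command --rows '[{"travel":[0.0061,-0.004,0.0003],"turn":[0,0,0],"hand":-0.9},{"travel":[0.0067,-0.0029,0.0003],"turn":[0,0,0],"hand":-0.9}]'

```text
time: 15.38
tool_pos: [0.5357, -0.0382, 0.2554]
tcp_rot: [2.233, 2.206, 0.001]
force: [4.6, -5.0, -0.0]
gripper_width: 0.233
```

Call:
arm_command --rows '[{"travel":[0.0071,-0.0016,0.0003],"turn":[0,0,0],"hand":-0.9},{"travel":[0.0073,-0.0004,0.0003],"turn":[0,0,0],"hand":-0.9}]'

```text
time: 15.55
tool_pos: [0.5335, -0.024, 0.2548]
tcp_rot: [2.234, 2.206, -0.001]
force: [2.2, -6.5, 1.6]
gripper_width: 0.231
```

Call:
arm_command --rows '[{"travel":[0.0073,0.0009,0.0003],"turn":[0,0,0],"hand":-0.9},{"travel":[0.007,0.0021,0.0003],"turn":[0,0,0],"hand":-0.9}]'

```text
time: 15.72
tool_pos: [0.5362, -0.0099, 0.2541]
tcp_rot: [2.234, 2.207, -0.003]
force: [0.0, -7.0, 2.4]
gripper_width: 0.233
```

Call:
arm_command --rows '[{"travel":[0.0065,0.0033,0.0003],"turn":[0,0,0],"hand":-0.9},{"travel":[0.0058,0.0044,0.0003],"turn":[0,0,0],"hand":-0.9}]'

```text
time: 15.88
tool_pos: [0.5434, 0.0025, 0.2534]
tcp_rot: [2.234, 2.208, -0.004]
force: [-2.2, -5.9, 5.4]
gripper_width: 0.23
```

Call:
arm_command --rows '[{"travel":[0.005,0.0054,0.0003],"turn":[0,0,0],"hand":-0.9},{"travel":[0.004,0.0061,0.0003],"turn":[0,0,0],"hand":-0.9}]'

```text
time: 16.05
tool_pos: [0.5546, 0.0118, 0.2527]
tcp_rot: [-2.234, -2.208, 0.005]
force: [-5.1, -4.2, 6.6]
gripper_width: 0.231
```

Call:
arm_command --rows '[{"travel":[0.0029,0.0067,0.0003],"turn":[0,0,0],"hand":-0.9},{"travel":[0.0016,0.0071,0.0003],"turn":[0,0,0],"hand":-0.9}]'

```text
time: 16.22
tool_pos: [0.5682, 0.0168, 0.2521]
tcp_rot: [-2.233, -2.208, 0.005]
force: [-4.9, -2.1, 5.8]
gripper_width: 0.23
```

Call:
arm_command --rows '[{"travel":[0.0004,0.0073,0.0003],"turn":[0,0,0],"hand":-0.9},{"travel":[-0.0009,0.0073,0.0003],"turn":[0,0,0],"hand":-0.9}]'

```text
time: 16.38
tool_pos: [0.5828, 0.0168, 0.2515]
tcp_rot: [-2.232, -2.209, 0.004]
force: [-5.4, -0.2, 5.8]
gripper_width: 0.228
```

Call:
arm_command --rows '[{"travel":[-0.0021,0.007,0.0003],"turn":[0,0,0],"hand":-0.9},{"travel":[-0.0033,0.0065,0.0003],"turn":[0,0,0],"hand":-0.9}]'

```text
time: 16.55
tool_pos: [0.5964, 0.0119, 0.2508]
tcp_rot: [-2.231, -2.209, 0.003]
force: [-5.5, 2.4, 4.1]
gripper_width: 0.235
```

Call:
arm_command --rows '[{"travel":[-0.0044,0.0058,0.0003],"turn":[0,0,0],"hand":-0.9},{"travel":[-0.0054,0.005,0.0003],"turn":[0,0,0],"hand":-0.9}]'

```text
time: 16.72
tool_pos: [0.6075, 0.0027, 0.2502]
tcp_rot: [-2.23, -2.209, 0.0]
force: [-3.4, 5.4, 2.1]
gripper_width: 0.228
```

Call:
arm_command --rows '[{"travel":[-0.0061,0.004,0.0003],"turn":[0,0,0],"hand":-0.9},{"travel":[-0.0067,0.0029,0.0003],"turn":[0,0,0],"hand":-0.9}]'

```text
time: 16.88
tool_pos: [0.6148, -0.0097, 0.2496]
tcp_rot: [-2.23, -2.21, -0.002]
force: [-1.5, 6.5, 1.6]
gripper_width: 0.225
```

Call:
arm_command --rows '[{"travel":[-0.0071,0.0016,0.0003],"turn":[0,0,0],"hand":-0.9},{"travel":[-0.0073,0.0004,0.0003],"turn":[0,0,0],"hand":-0.9}]'

```text
time: 17.05
tool_pos: [0.6175, -0.0231, 0.2491]
tcp_rot: [-2.229, -2.211, -0.006]
force: [2.7, 9.7, -2.8]
gripper_width: 0.23
```

Call:
arm_command --rows '[{"travel":[-0.0073,-0.0009,0.0003],"turn":[0,0,0],"hand":-0.9},{"travel":[-0.007,-0.0021,0.0003],"turn":[0,0,0],"hand":-0.9}]'

```text
time: 17.22
tool_pos: [0.6154, -0.0376, 0.2485]
tcp_rot: [-2.23, -2.212, -0.008]
force: [7.8, 8.3, -6.1]
gripper_width: 0.23
```

Call:
arm_command --rows '[{"travel":[-0.0065,-0.0033,0.0003],"turn":[0,0,0],"hand":-0.9},{"travel":[-0.0058,-0.0044,0.0003],"turn":[0,0,0],"hand":-0.9}]'

```text
time: 17.38
tool_pos: [0.6082, -0.0509, 0.2478]
tcp_rot: [2.231, 2.211, 0.009]
force: [9.3, 5.8, -7.9]
gripper_width: 0.235
```

Friction ran at about 6 N and stepped to 9.6 N between φ=−339° and −358°, so contact is near −348°. The target is −528°, about 129° more from the measured −399°.

```bash
python3 -c "
from circ import *
tab((.5756,-.0247),.042,(.6068,-.0528),-402,10,13)"
```

```text
phi  -412.0 cmd [ 0.6015 -0.0578] travel [-0.0050, -0.0053, 0.0003]
phi  -422.0 cmd [ 0.5953 -0.0618] travel [-0.0040, -0.0061, 0.0003]
phi  -432.0 cmd [ 0.5886 -0.0646] travel [-0.0029, -0.0067, 0.0003]
phi  -442.0 cmd [ 0.5814 -0.0663] travel [-0.0016, -0.0071, 0.0003]
phi  -452.0 cmd [ 0.5741 -0.0667] travel [-0.0004, -0.0073, 0.0003]
phi  -462.0 cmd [ 0.5669 -0.0658] travel [0.0009, -0.0073, 0.0003]
phi  -472.0 cmd [ 0.5599 -0.0636] travel [0.0021, -0.0070, 0.0003]
phi  -482.0 cmd [ 0.5533 -0.0603] travel [0.0033, -0.0065, 0.0003]
phi  -492.0 cmd [ 0.5475 -0.0559] travel [0.0044, -0.0058, 0.0003]
phi  -502.0 cmd [ 0.5425 -0.0506] travel [0.0054, -0.0050, 0.0003]
phi  -512.0 cmd [ 0.5385 -0.0444] travel [0.0061, -0.0040, 0.0003]
phi  -522.0 cmd [ 0.5357 -0.0377] travel [0.0067, -0.0029, 0.0003]
phi  -532.0 cmd [ 0.534  -0.0305] travel [0.0071, -0.0016, 0.0003]
```

Call:
arm_command --rows '[{"travel":[-0.005,-0.0053,0.0003],"turn":[0,0,0],"hand":-0.9},{"travel":[-0.004,-0.0061,0.0003],"turn":[0,0,0],"hand":-0.9},{"travel":[-0.0029,-0.0067,0.0003],"turn":[0,0,0],"hand":-0.9},{"travel":[-0.0016,-0.0071,0.0003],"turn":[0,0,0],"hand":-0.9}]'

```text
time: 17.72
tool_pos: [0.5827, -0.066, 0.2465]
tcp_rot: [2.232, 2.208, 0.006]
force: [10.8, 0.5, -10.3]
gripper_width: 0.233
```

Call:
arm_command --rows '[{"travel":[-0.0004,-0.0073,0.0003],"turn":[0,0,0],"hand":-0.9},{"travel":[0.0009,-0.0073,0.0003],"turn":[0,0,0],"hand":-0.9},{"travel":[0.0021,-0.007,0.0003],"turn":[0,0,0],"hand":-0.9},{"travel":[0.0033,-0.0065,0.0003],"turn":[0,0,0],"hand":-0.9}]'

```text
time: 18.05
tool_pos: [0.5543, -0.0609, 0.2451]
tcp_rot: [2.233, 2.206, 0.004]
force: [11.4, -3.2, -11.0]
gripper_width: 0.235
```

Call:
arm_command --rows '[{"travel":[0.0044,-0.0058,0.0003],"turn":[0,0,0],"hand":-0.9},{"travel":[0.0054,-0.005,0.0003],"turn":[0,0,0],"hand":-0.9},{"travel":[0.0061,-0.004,0.0003],"turn":[0,0,0],"hand":-0.9}]'

```text
time: 18.3
tool_pos: [0.5392, -0.0457, 0.2441]
tcp_rot: [2.233, 2.205, 0.001]
force: [9.6, -7.4, -10.0]
gripper_width: 0.229
```

```bash
python3 - <<'E'
from circ import *
o=r.get_obs(); c=np.array([.5756,-.0247]); print(np.round(tan_rad(c,o["tool_pos"][:2],o["force"][:2]),3),o["tool_pos"],o["gripper_width"])
E
```

```text
[-1.4998e+02  4.2000e-02  1.1210e+01 -4.6590e+00] [ 0.53918753 -0.04573972  0.24414888] 0.2288757036127043
```

Call:
arm_command --rows '[{"travel":[0.0067,-0.0029,0.0003],"turn":[0,0,0],"hand":-0.9},{"travel":[0.005,-0.0012,0.0002],"turn":[0,0,0],"hand":-0.9},{"travel":[0,0,0],"turn":[0,0,0],"hand":-0.9},{"travel":[0,0,0],"turn":[0,0,0],"hand":-0.9}]'

```text
time: 18.63
tool_pos: [0.5345, -0.0335, 0.2435]
tcp_rot: [2.234, 2.207, -0.001]
force: [5.5, -6.0, -8.5]
gripper_width: 0.228
```

```bash
python3 - <<'E'
from circ import *
o=r.get_obs(); c=np.array([.5756,-.0247]); print(np.round(tan_rad(c,o["tool_pos"][:2],o["force"][:2]),3),o["tool_pos"],o["force"])
E
```

```text
[-1.67862e+02  4.20000e-02  7.03300e+00 -4.14100e+00] [ 0.53449659 -0.03354024  0.24352569] [ 5.52743991 -6.00521293 -8.53728903]
```

At φ=−528°, 180° past contact. Release the knob and retreat upward.

Call:
arm_command --rows '[{"travel":[0,0,0],"turn":[0,0,0],"hand":0},{"travel":[0,0,0],"turn":[0,0,0],"hand":0.1},{"travel":[0,0,0],"turn":[0,0,0],"hand":0.1},{"travel":[0,0,0],"turn":[0,0,0],"hand":0.1}]'

```text
time: 18.97
tool_pos: [0.5338, -0.0317, 0.2442]
tcp_rot: [-2.233, -2.209, 0.0]
force: [-0.7, -0.1, -0.1]
gripper_width: 0.548
```

Call:
arm_command --rows '[{"travel":[0,0,-0.01],"turn":[0,0,0],"hand":0.1},{"travel":[0,0,-0.025],"turn":[0,0,0],"hand":0.1},{"travel":[0,0,-0.035],"turn":[0,0,0],"hand":0.1},{"travel":[0,0,-0.035],"turn":[0,0,0],"hand":0.1},{"travel":[-0.03,0,0],"turn":[0,0,0],"hand":0.1},{"travel":[-0.04,0,0],"turn":[0,0,0],"hand":0.1},{"travel":[-0.04,0,0],"turn":[0,0,0],"hand":0.1},{"travel":[-0.04,0,0],"turn":[0,0,0],"hand":0.1}]'

```text
time: 19.63
tool_pos: [0.532, -0.1832, 0.3506]
tcp_rot: [2.231, 2.21, 0.001]
force: [1.3, -0.1, -0.2]
gripper_width: 0.554
```

Call:
arm_command --rows '[{"travel":[-0.04,0,0],"turn":[0,0,0],"hand":0.1},{"travel":[-0.04,0,0],"turn":[0,0,0],"hand":0.1},{"travel":[-0.03,0,0],"turn":[0,0,0],"hand":0.1},{"travel":[0,0,0],"turn":[0,0,0],"hand":0.1},{"travel":[0,0,0],"turn":[0,0,0],"hand":0.1},{"travel":[0,0,0],"turn":[0,0,0],"hand":0.1}]'

```text
time: 20.13
tool_pos: [0.5311, -0.291, 0.3496]
tcp_rot: [-2.233, -2.21, -0.001]
force: [0.2, 0.7, -0.1]
gripper_width: 0.55
```

```bash
python3 - <<'E'
from h import *
for n in("side","top"): cv2.imwrite(f"pics/{n}9.png",r.get_image(n)[:,:,::-1])
o=r.get_obs(); print(o["tool_pos"],o["force"],o["time"],o["qd"].round(3))
a=cv2.resize(cv2.imread("pics/top9.png")[150:270,140:260],(400,400),interpolation=2); b=cv2.resize(cv2.imread("pics/side9.png")[190:290,220:320],(400,400),interpolation=2)
cv2.imwrite("pics/v9.png",np.hstack([a,b]))
E
```

```text
[ 0.5313914  -0.29021456  0.34966462] [1.01791205 0.09603203 0.23035715] 20.2333 [-0.006  0.     0.004  0.003  0.004 -0.003  0.001]
```

View pics/v9.png

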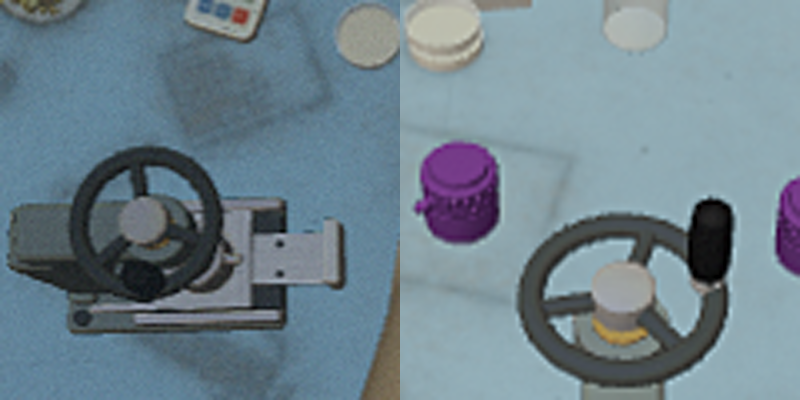

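View pics/top9.png

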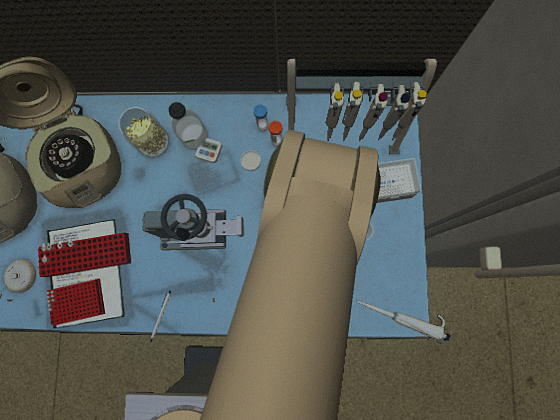

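The last pictures show the drawer home with the holder upright under the pad, the knob now on the robot side (side picture ~(297,250)), the arm clear and still, and the bystanders in view untouched.

```bash
python3 -c "
from workcell import r
print(r.job_done(), r.get_obs()['time'])"
```

```text
the job is handed in; nothing more can be done
the job is handed in; nothing more can be done
```

I put the steel filter holder in the drawer recess, pushed the drawer home, wound the handwheel to contact plus half a turn, and handed the job in at about 20 s. I saw no sign of a failure, though hand-in gives no verdict.

- **Holder:** it was captive in the recess, with walls felt 3 mm apart (53 mm recess, 50 mm holder). It stood upright in the pictures afterwards.
- **Drawer:** I pushed until it stopped dead with 22 N on the tool, and the pictures show it fully in.
- **Winding:** resistance at the knob ran at about 6 N. It stepped to 9.6 N after about 355° of turning, so the pad closed a gap of roughly 11.8 mm. I then wound 180° more, and resistance while turning rose to about 11.2 N.
- **Release:** I let go of the knob and backed off; the arm was still and free of contact at hand-in.

**Doubts and disagreements:**
- The contact point is only known to about ±10° of wheel turn.
- After contact the resistance ran about 0.5 to 1 N above the expected curve; I read this as friction.
- The cameras read a few millimetres low in height, so the recess floor was about 3.5 mm higher than first measured. I found it by force instead.
- In the last pictures the arm hid the tweezers, most of the beaker and the second purple look-alike from above. I did not go near any of them.

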